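# Open the push-and-turn cap of the plant-feed bottle and hold it up

## Task

Get the plant-feed bottle in the wooden dosing stand open: slide the metal guard that covers its cap along its track by the upright grip, away from the bottle to the far end of the track, as far as it goes, and leave it there. Then press the white push-and-turn safety cap down, twist it anticlockwise while it is down until it is free, and lift it off. Finish while holding the cap level, about a hand's breadth (some 80 mm) straight above the open bottle, without letting go of it, and leave the other things on the bench where they are.

Things in the scene. Friction and masses are not known exactly. Their poses are not given: they have to be found in the camera images.
- stand: Fixed stand: plywood board 200 x 320 x 18 mm bolted to the bench, holding fast an amber glass bottle (76 mm wide; shoulder z 88 to 110 mm, neck 32 mm wide above). Only the guard moves. Origin: on the bottle's axis at bench height, z up. The board spans x -115 to 85, y -90 to 230 mm. At x -85 mm (the robot's side at yaw 0) an aluminium track runs along the stand's y, from y -45 to 180 mm.
- mouth (a point): Centre of the bottle's mouth (top of the neck), on the stand's z axis, 148 mm above the bench; hidden inside the cap while the cap is on.
- guard (a joint): Travel of the sliding guard along the stand's +y, m: near 0 it covers the cap; 0.13 is the open end (end stop), the cap then free from above. Starts at 0 to 0.03, has about 2.5 N friction, stays where left. On its post (26 mm wide) is a level plate 6 mm thick, top 176 mm above the bench, 10 mm above the cap, spanning x -100 to 34 mm in the stand's frame and 70 mm along y.
- guard_grip (a point): Middle of the black upright grip on the guard's plate: 34 mm (stand x) by 14 mm (stand y) by 40 mm high, from 20 mm below this point, where the plate is, to 20 mm above. In the stand's frame it is at x -85 mm, y = joint value, z 196 mm, with the stand's axes.
- cap: White round ribbed push-and-turn cap, 54 mm across, 30 mm high, 45 to 65 g. Origin: centre of its lower edge, z up. Closed, it sits on the bottle's axis, lower edge 130 mm above the bench, 18 mm below the mouth, x axis along the stand's x (within 0.05 rad). Can be gripped across its diameter from above in any direction.
- cap_top (a point): Centre of the cap's top, 30 mm above its origin. A spring pushes the cap up: 5 N closed, 0.9 N more per mm; stroke 7 mm. It turns only when pressed down over 4 mm (5 to 6.5 is good, about 10 N), anticlockwise from above (about +z); held down and turned 0.87 to 2.2 rad from closed (1.2 to 1.5 is safest) it lifts straight off. Let up there it rises 3 mm. Clockwise it is stopped.
- pot: Orange plastic plant pot, 116 mm wide, 100 mm high, loose; origin under its centre. To be left alone.
- flask: Green glass bottle with a small metal screw cap, 60 mm wide, 170 mm high, loose; origin under its centre. To be left alone.
- saucer: Grey silicone saucer, 120 mm wide, 18 mm high, loose; origin under its centre. To be left alone.
- trowel: Stainless garden trowel with a wooden handle lying along its x axis, 293 mm long, 69 mm wide, 26 mm high; origin at bench height near its middle. To be left alone.
- marker: Bamboo plant marker lying along its y axis on the stand's board beyond the bottle, 148 x 14 x 4 mm; origin under it. To be left alone.
- scoop: Small white plastic dosing cup standing on the stand's board, 40 mm wide, 34 mm high; origin under its centre. To be left alone.
- brush: Hand brush with wooden handle lying along its x axis, 200 mm long, about 25 mm high; origin at bench height near its middle. To be left alone.

How it is judged:
On the way, in this order (a step that is already met when the one before it is completed fails the run):
1. the guard is slid to the open end of its track (within 10 mm) while the cap is still closed (value of joint guard above 0.12 m and z of cap in the frame of stand below 0.134 m and angle between the x axis of cap and the x axis of stand, either way round below 0.3 rad), for 0.2 s.
2. the cap is pressed down (4 mm or more) on the bottle (z of cap in the frame of stand below 0.126 m and value of joint guard above 0.12 m), for 0.05 s.
3. the cap is twisted free (more than 45 degrees) while still on the bottle (angle between the x axis of cap and the x axis of stand, either way round above 0.79 rad and z of cap in the frame of stand below 0.14 m and horizontal distance between cap and mouth below 0.01 m), for 0.05 s.
At the end, for the whole second after the job is handed in: The gripper still holds the cap at rest, with its lower edge 30 to 150 mm above the bottle's mouth, within 30 mm of the bottle's axis, tilted less than 0.3 rad and touching nothing of the stand; the guard is within 10 mm of the open end of its track (value of joint guard above 0.12 m and z of cap in the frame of stand between 0.178 and 0.298 m and horizontal distance between cap and mouth below 0.03 m and angle between cap's own z axis and vertical below 0.3 rad and contact force between the fingers and cap above 1 N and contact force between stand and cap below 0.1 N and linear speed of cap below 0.03 m/s); the arm keeps its last pose, push and grip.
It fails at once if one of the other things (pot, flask, saucer, trowel, marker, scoop, brush) is moved more than 30 mm (distance of any of pot, flask, saucer, trowel, marker, scoop, brush from where it was at the start of the episode above 0.03 m).
It also fails if it takes over 48 s, if anything falls off the work surface, if the arm or the gripper's body presses on something with over 40 N, if the wrist force passes 120 N, or if a joint passes its speed limit or range.

## Robot

A 6-joint arm with a two-finger parallel gripper is mounted at the origin on the work surface. World frame = base frame: x ahead of the robot, y to its left, z up, the work surface at z = 0. Lengths are in m, angles in rad, forces in N, time in s.
With the tool pointing down it reaches from about 0.375 to 0.9 m from the base axis. Payload 3.1 kg.
Tool frame: the origin (TCP) lies midway between the tips of the shut fingers; the grasp point (between the pads) lies 19 mm behind it; z points along the fingers, y is the line along which they close (so a half turn about z gives the same grasp; the last joint's range is limited). The gripper opens to 85 mm and grips with 20 to 120 N. Pads are 22 mm wide; open, the fingers measure 114 mm over their backs; the gripper's body (76 mm by 85 mm) begins 54 mm behind the grasp point. The pads swing forward as they close: fully open they stand 13 mm farther back than shut.
Start: joints at [-1.448, 0.527, 1.433, -0, 1.181, -0.178], TCP at [0.185, -0.597, 0.231] pointing down, gripper open.
Joint ranges: [-3.08, 3.08], [-0.75, 2.2], [0.22, 2.44], [-1.43, 4.57], [0, 2.65], [-2.85, 2.85]. Speed limits (rad/s): [2.79, 2.79, 3.14, 3.14, 3.14, 3.14].

## Interface

Orientations are given as a unit quaternion [x, y, z, w].
In Python, from station import manip gives the robot as it stands.
- The arm moves only by the tool drive_tool, never from a script. Its argument "motion" is a list that holds one entry, the list of rows, each a list of 5 numbers: the finger opening in mm, from 0 to 85.4, then the shift along the tool's x, y, z in units of 30 mm (1.0 is 30 mm), then the turn about the tool's z in units of 8 degrees (1.0 is 8 degrees). In form: [[[fingers, x, y, z, yaw], ...]]. A call has 1 to 10 rows; each row is the pose to reach, as a shift and turn from the pose commanded when the call began, along the tool's axes at that moment; what a row does not reach only later rows make up. A row lasts 1/10 s, in which the tool goes at most 50 mm and 8.59 degrees, less where a joint would pass 70% of its speed; a pose out of reach is approached as far as the arm can. A call with a gripper value outside its range is refused whole. The fingers move at their own pace and stop on an object; "squeeze" is the grip in N (left out, the last holds). Time passes only in rows, so rows that repeat a pose let the fingers close. It gives the time, the measured TCP pose, the force, the opening and the grip force at its end, in the units of the state.
- manip.sense(): the state, without advancing time (a new reading comes with each control period).
- manip.snapshot(name): name is "scene" or "side" or "wrist"; returns the picture (480x640x3 uint8, red, green, blue); there is no depth.
- manip.camera_model(name): a dict with "fov_y" (degrees; the focal length in pixels is half the picture's height over the tangent of half this angle, whatever the lens; pixels are square), "cx", "cy" (the principal point, pixels), "k1" (the pictures are not rectified: a ray, as slopes to the right and down, at radius r is drawn at 1 + k1 r^2 times it, then the intrinsics apply), "origin" and "orientation" of the camera in the world. Camera axes: x right, y up, looking along -z (the intrinsics and any distortion apply to the point x, -y, -z); pixel columns grow to the right and rows downward; lengths in m; the calibration is good to about 2 mm. A picture is of the moment at which its call begins: read the wrist's pose just before it. camera_model takes no time and is no camera call; for the wrist camera it gives the pose at the moment of the call.
- manip.sign_off(): hands the job in; it is judged then, once.
The state is a dict: "t": time; "q": joint angles; "qd": joint speeds; "tau": joint torques, N m; "tcp_pos": TCP position; "tool_rot": TCP orientation; "force": force on the tool from outside, world axes, zero at the start; "ft_torque": the same for the moment, N m; "finger_gap": opening from 0.0 (shut) to 1.0 (fully open); "gripper_force": force on a finger pad.
Only numpy, scipy, OpenCV 4.12 (cv2) and the standard library are available. Lean on these libraries where they do the work, as an engineer would, in place of code of your own. Each camera call takes 0.05 s, during which the arm holds its last target. There are 200 camera calls.

## Working session

There is one attempt and no reset: what is moved stays moved. The work goes in short steps, Python scripts to look and compute and a tool call to move; the robot and the scene stay as the last step left them, time stands still between calls to the robot, and variables do not carry over. Pictures are saved under pics/ and viewed, at most 10 in all, crops included, and the job is handed in when it is done.

Besides the shell and the picture viewer there is one more tool, called after "Emit:" as a command line: name --argument value ..., lists and objects as JSON in quotes. drive_tool: Moves the arm, as the interface text tells. Its arguments: {"type":"object","properties":{"motion":{"type":"array","items":{"type":"array","items":{"type":"array","items":{"type":"number"}}}},"squeeze":{"type":"number"}},"required":["motion"]}

```bash
mkdir -p pics; ls
cat > h.py <<'E'
import numpy as np, cv2
from scipy.spatial.transform import Rotation as R
from station import manip
def rays(cm,uv):
    f=240/np.tan(np.radians(cm['fov_y'])/2)
    K=np.array([[f,0,cm['cx']],[0,f,cm['cy']],[0,0,1]])
    n=cv2.undistortPoints(np.array(uv,float).reshape(-1,1,2),K,np.array([cm['k1'],0,0,0.])).reshape(-1,2)
    d=np.c_[n[:,0],-n[:,1],-np.ones(len(n))]
    return np.array(cm['origin']),R.from_quat(cm['orientation']).apply(d)
def plane(cm,uv,z):
    o,d=rays(cm,uv); return o+d*((z-o[2])/d[:,2])[:,None]
def proj(cm,P):
    f=240/np.tan(np.radians(cm['fov_y'])/2)
    p=R.from_quat(cm['orientation']).inv().apply(np.array(P,float).reshape(-1,3)-cm['origin'])
    s=np.c_[p[:,0],-p[:,1]]/-p[:,2:]; s=s*(1+cm['k1']*(s**2).sum(1))[:,None]
    return s*f+[cm['cx'],cm['cy']]
E
python3 - <<'E'
from h import *
for n in('scene','side'):
    cm=manip.camera_model(n);print(n,cm)
    cv2.imwrite(f'pics/{n}0.png',manip.snapshot(n)[:,:,::-1])
print(manip.sense())
E
```

```text
pics
scene {'fov_y': 44.111437906108726, 'cx': 333.29647865745346, 'cy': 239.87755446079115, 'k1': -0.11271962084532267, 'origin': array([ 1.18464442, -0.64422285,  1.21035041]), 'orientation': array([0.3225067 , 0.13497896, 0.37448752, 0.85879521])}
side {'fov_y': 55.106367115626604, 'cx': 322.0620499290212, 'cy': 231.4191451039056, 'k1': -0.030010682465542192, 'origin': array([-0.0168876 ,  0.74344905,  0.98414713]), 'orientation': array([-0.12464966,  0.37451438,  0.87470468, -0.28123507])}
{'t': 0.1, 'q': array([-1.44848155e+00,  5.28400085e-01,  1.43379780e+00,  1.99812826e-05,
        1.18136731e+00, -1.78487377e-01]), 'qd': array([ 0.00023788, -0.00122287, -0.00482305, -0.00050044,  0.00051371,
       -0.00098395]), 'tau': array([ 8.70730328e-04, -4.43301916e+01, -1.78586662e+01, -1.68624670e-04,
        3.83797305e-03, -7.96016053e-06]), 'tcp_pos': array([ 0.18513992, -0.59627263,  0.23040742]), 'tool_rot': array([ 9.88711151e-01,  1.49830861e-01,  3.69323530e-05, -9.85625374e-04]), 'force': array([ 0.43344655, -0.1339272 , -0.36326205]), 'ft_torque': array([-0.00929711,  0.01739095,  0.01820161]), 'gripper_force': 0.0, 'finger_gap': 1.0044343531966236}
```

View pics/scene0.png

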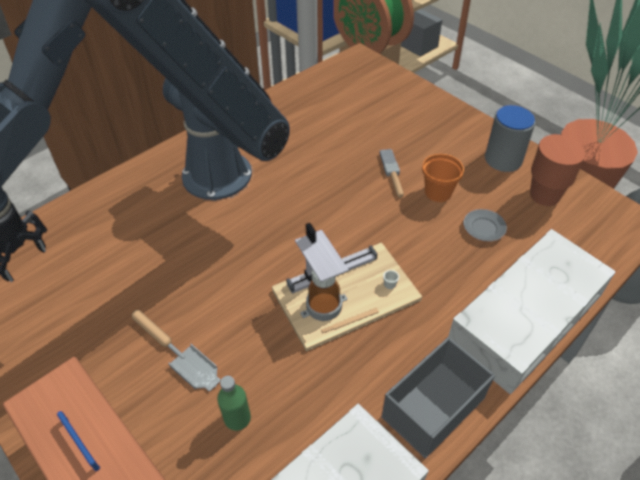

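View pics/side0.png

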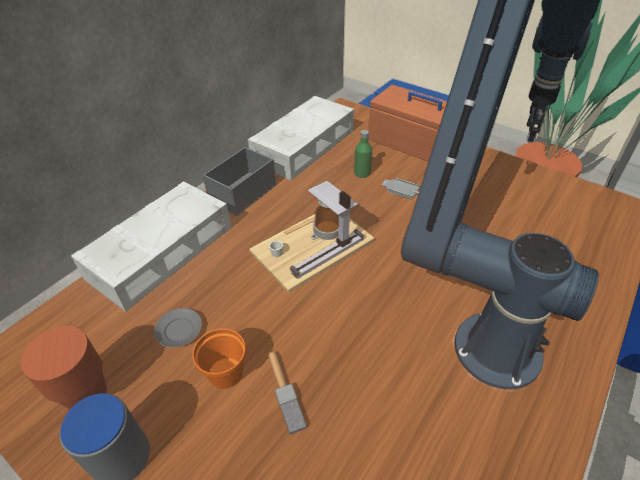

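The scene view shows the board with corners near (273,291), (307,342), (420,295) and (383,247), and the black grip at about (311,233). In the side view the grip is at (345,199) and the board corners are near (251,247), (291,287) and (374,237). Next I'll refine these.

Run:
```python
from h import *
cms={}
for n,box in(('scene',(260,235,430,350)),('side',(240,190,385,295))):
    im=cv2.imread(f'pics/{n}0.png');cm=cms[n]=manip.camera_model(n)
    x0,y0,x1,y1=box
    h=cv2.cvtColor(im,cv2.COLOR_BGR2HSV)
    m=np.zeros(im.shape[:2],np.uint8)
    m[y0:y1,x0:x1]=cv2.inRange(h,(13,50,150),(30,170,255))[y0:y1,x0:x1]
    m=cv2.morphologyEx(m,cv2.MORPH_OPEN,np.ones((3,3)))
    c=max(cv2.findContours(m,cv2.RETR_EXTERNAL,cv2.CHAIN_APPROX_NONE)[0],key=cv2.contourArea)
    hull=cv2.convexHull(c)
    w=plane(cm,hull.reshape(-1,2),0.018)[:,:2].astype(np.float32)
    r=cv2.minAreaRect(w*1000); print(n,r); print(np.round(cv2.boxPoints(r)))
    print(cv2.approxPolyDP(hull,4,True).reshape(-1,2).tolist())
o=[rays(cms[n],[p]) for n,p in(('scene',(311,233)),('side',(345,199)))]
A=np.c_[o[0][1][0],-o[1][1][0]]; s=np.linalg.lstsq(A,o[1][0]-o[0][0],rcond=None)[0]
print(o[0][0]+s[0]*o[0][1][0],o[1][0]+s[1]*o[1][1][0])
a=cv2.resize(cv2.imread('pics/scene0.png')[215:350,260:430],None,fx=4,fy=4)
b=cv2.resize(cv2.imread('pics/side0.png')[175:295,240:385],None,fx=4,fy=4)
cv2.imwrite('pics/c0.png',a[:540,:680]);cv2.imwrite('pics/c1.png',b)
```

```text
scene ((579.5230712890625, -15.739486694335938), (327.7649230957031, 213.79632568359375), 74.01197814941406)
[[ 432. -144.]
 [ 637. -203.]
 [ 727.  112.]
 [ 522.  171.]]
[[382, 240], [422, 298], [305, 347], [294, 322], [336, 276]]
side ((590.9873657226562, -12.084426879882812), (343.49212646484375, 221.0128173828125), 75.17767333984375)
[[ 440. -150.]
 [ 654. -206.]
 [ 742.  126.]
 [ 528.  182.]]
[[373, 236], [288, 291], [276, 288], [249, 252], [255, 241], [312, 214]]
[ 0.50002669 -0.06018782  0.19702454] [ 0.49666783 -0.06297393  0.19768805]
```

View pics/c0.png

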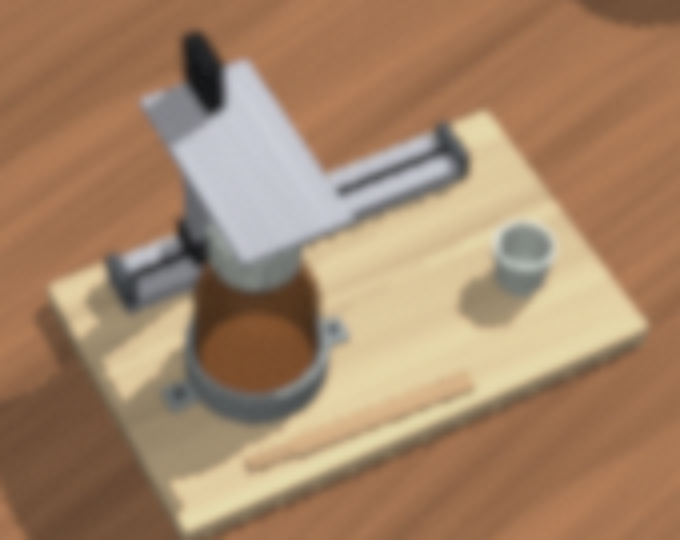

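View pics/c1.png

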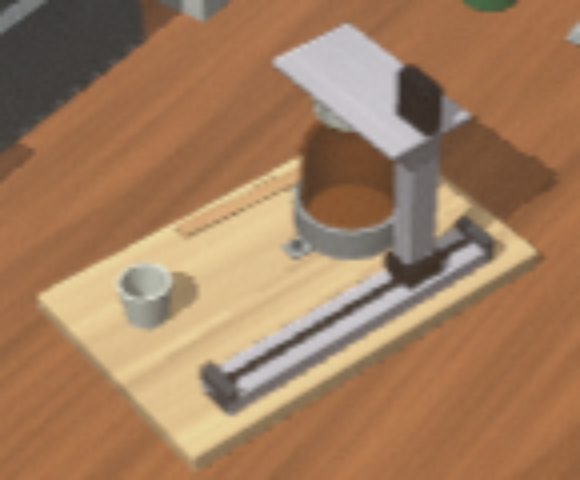

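The crops show the board's corners, the guard plate over the white cap, and the grip standing at the robot-side end of the plate (scene crop (204,72), side crop (418,98)). I'll fit the stand's pose to these corners.

Run:
```python
from h import *
from scipy.optimize import least_squares
S={'scene':([(272,287.3),(306,345.3),(422,296),(381.7,243)],[(-115,-90),(85,-90),(85,230),(-115,230)]),
'side':([(250,249),(288.7,289),(374.5,237.5)],[(85,230),(-115,230),(-115,-90)])}
G={'scene':(311,233),'side':(344.6,199.5)}
cms={n:manip.camera_model(n) for n in S}
def T(p,P):
    c,s=np.cos(p[2]),np.sin(p[2]);P=np.array(P,float)
    return np.c_[P[:,:2]@np.array([[c,s],[-s,c]])+p[:2],P[:,2]]
def f(p,ns=('scene','side'),grip=True):
    r=[]
    for n in ns:
        uv,P=S[n]; r.append(proj(cms[n],T(p,[(a/1e3,b/1e3,.018) for a,b in P]))-uv)
        r.append(proj(cms[n],T(p,[(-.085,p[3],.196)]))-[G[n]])
    return np.vstack(r).ravel()
for ns in(('scene','side'),('scene',),('side',)):
    q=least_squares(f,[.55,-.07,-.26+.5,.01],args=(ns,)); print(ns,q.x.round(4),np.round(q.fun,1))
p=least_squares(f,[.55,-.07,.2,.01]).x
print('grip now/open',T(p,[(-.085,p[3],.196),(-.085,.13,.196)]))
s=manip.sense();print(s['tcp_pos'],R.from_quat(s['tool_rot']).as_matrix().round(3))
```

```text
('scene', 'side') [ 0.5769 -0.0922 -0.2696  0.0098] [-1.4 -1.6 -0.4  2.4  0.  -0.2 -0.8 -1.6 -0.7 -0.3 -1.9 -0.7 -1.   0.4
 -0.3 -0.3 -0.5  0.4]
('scene',) [ 0.578  -0.0913 -0.274   0.0093] [-0.7 -1.8  0.   2.4  0.7  0.2  0.1 -1.4 -0.1 -0.2]
('side',) [ 0.5752 -0.0938 -0.2662  0.0106] [-1.  -0.6  0.2  0.4  0.5 -0.5  0.2  0.4]
grip now/open [[ 0.49761356 -0.06006142  0.196     ]
 [ 0.52962738  0.05579186  0.196     ]]
[ 0.18513992 -0.59627263  0.23040742] [[ 0.955  0.296 -0.   ]
 [ 0.296 -0.955  0.002]
 [ 0.    -0.002 -1.   ]]
```

Emit:
drive_tool --motion '[[[85,0.5,-0.4,-0.6,0.3],[85,1.4,-1.2,-1.2,0.8],[85,2.4,-2.2,-1.8,1.2],[85,3.5,-3.2,-2.3,1.6],[85,4.6,-4.2,-2.3,2.0],[85,5.7,-5.2,-2.3,2.5],[85,6.8,-6.2,-2.3,3.0],[85,7.9,-7.2,-2.3,3.4],[85,9.0,-8.2,-2.3,3.8],[85,10.1,-9.2,-2.3,4.1]]]'

```text
t: 1.1
tcp_pos: [0.3932, -0.2417, 0.3001]
tool_rot: [0.991, -0.137, -0.0, -0.0]
force: [1.7, -0.3, -0.5]
finger_gap: 0.991
gripper_force: 0.0
```

Emit:
drive_tool --motion '[[[60,0.55,-1.3,0,0],[50,1.1,-2.6,0,0],[50,1.5,-3.6,0,0],[50,1.5,-3.6,0,0]]]'

```text
t: 1.5
tcp_pos: [0.4666, -0.1484, 0.3]
tool_rot: [0.991, -0.133, 0.0, -0.001]
force: [-0.0, -1.2, -0.7]
finger_gap: 0.586
gripper_force: 0.0
```

```bash
cat >> h.py <<'E'
def goto(x,y,z=None,yaw=None):
    s=manip.sense();M=R.from_quat(s['tool_rot']).as_matrix()
    p=s['tcp_pos'];d=M.T@(np.array([x,y,p[2] if z is None else z])-p)/.03
    cy=np.arctan2(M[1,0],M[0,0])
    print('pos',p.round(4),'yaw',round(cy,3),'units',d.round(2),'turn',None if yaw is None else round(-np.degrees(yaw-cy)/8,2))
E
python3 - <<'E'
from h import *
cm=manip.camera_model('wrist');im=manip.snapshot('wrist')[:,:,::-1]
print(cm, proj(cm,[(.4976,-.0601,.216),(.577,-.092,.166)]))
cv2.imwrite('pics/w0.png',im)
goto(.4976,-.0601,.3,-.27)
E
```

```text
{'fov_y': 59.26578901868916, 'cx': 325.8152813447847, 'cy': 234.25363006934194, 'k1': -0.08522552507840601, 'origin': array([ 0.53120069, -0.1667084 ,  0.44161846]), 'orientation': array([ 0.08108783, -0.1069688 ,  0.78750115, -0.60151839])} [[158.79818504 231.1390394 ]
 [192.17918541  79.70800243]]
pos [ 0.4656 -0.1499  0.2999] yaw -0.268 units [ 0.24 -3.17 -0.  ] turn 0.02
```

View pics/w0.png

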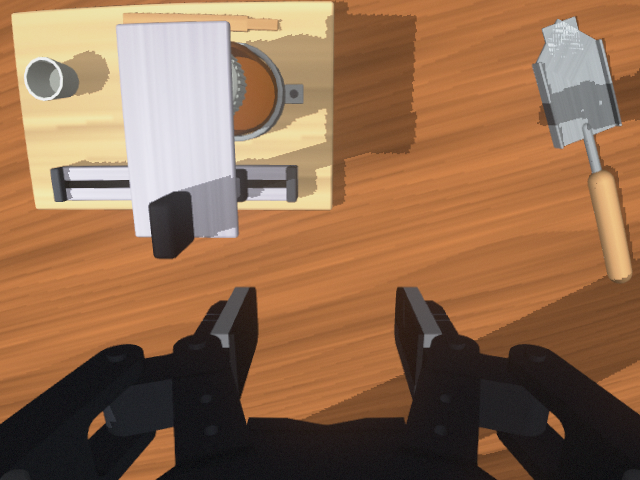

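The grip's top is centred near (161,229) and the cap's edge shows at rows 52–110. Both are within 2–3 px of my prediction, so I'll go to the grip.

Emit:
drive_tool --motion '[[[50,0.1,-1.2,0,0],[50,0.25,-2.6,0,0],[50,0.25,-3.15,0,0],[50,0.25,-3.15,0.9,0],[50,0.25,-3.15,2.1,0],[50,0.25,-3.15,3.1,0],[50,0.25,-3.15,3.8,0],[50,0.25,-3.15,3.8,0],[25,0.25,-3.15,3.8,0],[5,0.25,-3.15,3.8,0]]]' --squeeze 30

```text
t: 2.55
tcp_pos: [0.4986, -0.0635, 0.1876]
tool_rot: [0.991, -0.136, 0.001, 0.0]
force: [0.1, -0.6, -0.3]
finger_gap: 0.253
gripper_force: 0.0
```

Emit:
drive_tool --motion '[[[5,0,0,0,0],[5,0,0,0,0],[5,0,0,0,0]]]'

```text
t: 2.85
tcp_pos: [0.4987, -0.063, 0.1878]
tool_rot: [0.991, -0.135, 0.002, 0.0]
force: [-0.0, 0.4, 6.2]
finger_gap: 0.159
gripper_force: 33.5
```

Run:
```python
from h import *
goto(.5296,.0558)
```

```text
pos [ 0.4987 -0.063   0.1878] yaw -0.272 units [-0.07 -4.09 -0.  ] turn None
```

Emit:
drive_tool --motion '[[[5,0,-0.2,0,0],[5,0,-0.7,0,0],[5,0,-1.2,0,0],[5,0,-1.7,0,0],[5,0,-2.2,0,0],[5,0,-2.7,0,0],[5,0,-3.1,0,0],[5,0,-3.5,0,0],[5,0,-3.8,0,0],[5,0,-3.9,0,0]]]'

```text
t: 3.85
tcp_pos: [0.5303, 0.0502, 0.1878]
tool_rot: [0.991, -0.135, 0.002, 0.001]
force: [-1.1, -3.1, 6.0]
finger_gap: 0.155
gripper_force: 33.5
```

Emit:
drive_tool --motion '[[[5,0,-0.1,0,0],[5,0,-0.15,0,0],[5,0,-0.2,0,0]]]'

```text
t: 4.15
tcp_pos: [0.5318, 0.0553, 0.1878]
tool_rot: [0.991, -0.135, 0.002, 0.001]
force: [-0.7, -1.2, 5.7]
finger_gap: 0.155
gripper_force: 33.5
```

Emit:
drive_tool --motion '[[[5,0,-0.1,0,0],[5,0,-0.2,0,0],[5,0,-0.3,0,0],[5,0,-0.3,0,0]]]'

```text
t: 4.55
tcp_pos: [0.5319, 0.0558, 0.1878]
tool_rot: [0.991, -0.133, -0.001, 0.009]
force: [-8.6, -28.5, 9.7]
finger_gap: 0.159
gripper_force: 39.7
```

Emit:
drive_tool --motion '[[[5,0,0.15,0,0],[5,0,0.28,0,0],[30,0,0.28,0,0],[45,0,0.28,0,0],[45,0,0.28,0,0],[45,0,0.28,0,0],[45,0,0.28,-0.6,0],[60,0,0.28,-1.7,0],[85,0,1.0,-3,0],[85,0,2.0,-3.6,0]]]'

```text
t: 5.55
tcp_pos: [0.5187, 0.0073, 0.2974]
tool_rot: [0.991, -0.134, 0.003, 0.0]
force: [-0.1, -0.9, 0.5]
finger_gap: 0.987
gripper_force: 0.0
```

Run:
```python
from h import *
cm=manip.camera_model('wrist');im=manip.snapshot('wrist')[:,:,::-1]
print(proj(cm,[(.5296,.0558,.216),(.577,-.092,.160)]))
cv2.imwrite('pics/w1.png',im)
sc=manip.snapshot('scene')[:,:,::-1];cv2.imwrite('pics/s1.png',sc)
goto(.577,-.092,.3,-.27)
```

```text
[[235.64336521 248.8132225 ]
 [450.56817388  96.13370473]]
pos [0.5184 0.0046 0.2974] yaw -0.274 units [ 2.75  2.57 -0.07] turn -0.03
```

View pics/w1.png

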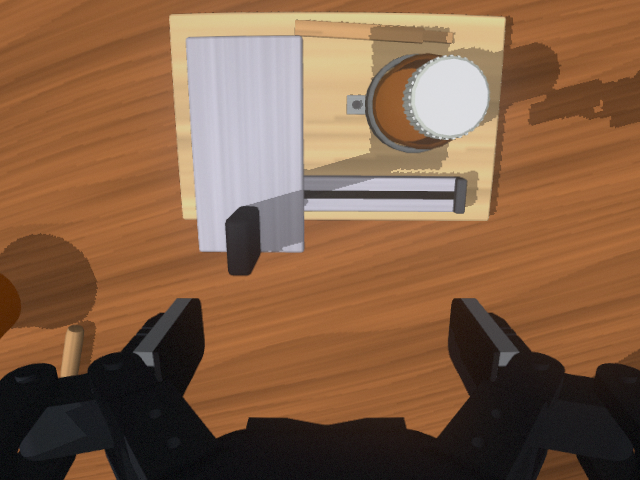

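Run:
```python
from h import *
im=cv2.imread('pics/w1.png');m=np.zeros(im.shape[:2],np.uint8)
h=cv2.cvtColor(im,cv2.COLOR_BGR2HSV);m[40:160,380:510]=cv2.inRange(h,(0,0,205),(180,25,255))[40:160,380:510]
c=max(cv2.findContours(m,cv2.RETR_EXTERNAL,cv2.CHAIN_APPROX_NONE)[0],key=cv2.contourArea)
e=cv2.fitEllipse(c);print(e)
print(plane(manip.camera_model('wrist'),[e[0]],.160))
goto(.577,-.092,.3,-.27)
```

```text
((449.56256103515625, 96.56744384765625), (73.29215240478516, 76.27750396728516), 45.709354400634766)
[[ 0.57625344 -0.09470003  0.16      ]]
pos [0.5184 0.0046 0.2974] yaw -0.274 units [ 2.75  2.57 -0.07] turn -0.03
```

Run:
```python
from h import *
cm=manip.camera_model('wrist');im=manip.snapshot('wrist')[:,:,::-1]
m=np.zeros(im.shape[:2],np.uint8)
h=cv2.cvtColor(im,cv2.COLOR_BGR2HSV);m[40:160,380:510]=cv2.inRange(h,(0,0,205),(180,25,255))[40:160,380:510]
c=max(cv2.findContours(m,cv2.RETR_EXTERNAL,cv2.CHAIN_APPROX_NONE)[0],key=cv2.contourArea)
e=cv2.fitEllipse(c);print(e)
P=plane(cm,[e[0]],.160)[0];print(P)
goto(P[0],P[1],.2,-.27)
```

```text
((444.365234375, 97.03919982910156), (73.21023559570312, 76.26945495605469), 44.948184967041016)
[ 0.5768256  -0.09137017  0.16      ]
pos [0.5176 0.006  0.2956] yaw -0.274 units [2.77 2.59 3.2 ] turn -0.03
```

Emit:
drive_tool --motion '[[[85,0.7,0.6,0,0],[85,1.7,1.5,0,0],[85,2.6,2.4,0,0],[85,2.77,2.59,0.3,0],[85,2.77,2.59,1.1,0],[85,2.77,2.59,2.0,0],[85,2.77,2.59,2.8,0],[85,2.77,2.59,3.2,0],[85,2.77,2.59,3.2,0]]]'

```text
t: 6.6
tcp_pos: [0.5744, -0.0887, 0.1955]
tool_rot: [0.991, -0.135, -0.003, -0.001]
force: [0.3, 0.1, 0.8]
finger_gap: 0.99
gripper_force: 0.0
```

Run:
```python
from h import *
goto(.5768,-.0914,.126,-.27)
print(manip.sense()['q'])
```

```text
pos [ 0.5744 -0.0887  0.1955] yaw -0.271 units [0.12 0.07 2.32] turn -0.01
[-3.45597396e-01  5.14649402e-01  1.57684692e+00  3.30945056e-04
  1.05668292e+00  1.49589150e+00]
```

Emit:
drive_tool --motion '[[[85,0.1,0.07,0.4,0],[85,0.1,0.07,1.1,0],[85,0.1,0.07,1.8,0],[85,0.1,0.07,2.25,0],[85,0.1,0.07,2.3,0],[70,0.1,0.07,2.3,0],[60,0.1,0.07,2.3,0],[45,0.1,0.07,2.3,0],[45,0.1,0.07,2.3,0],[45,0.1,0.07,2.3,0]]]' --squeeze 60

```text
t: 7.6
tcp_pos: [0.5795, -0.0933, 0.1306]
tool_rot: [0.991, -0.135, 0.001, 0.0]
force: [0.4, 0.7, 5.0]
finger_gap: 0.621
gripper_force: 61.8
```

Run:
```python
from h import *
cv2.imwrite('pics/w2.png',manip.snapshot('wrist')[:,:,::-1])
s=manip.sense();print(s['gripper_force'],s['finger_gap']*85.4,s['force'])
goto(.5768,-.0914,.126,-.27)
```

```text
61.794975847005844 52.59720222096551 [0.40470413 0.92390064 5.4604388 ]
pos [ 0.5795 -0.0933  0.1305] yaw -0.272 units [-0.1  -0.04  0.15] turn -0.01
```

View pics/w2.png

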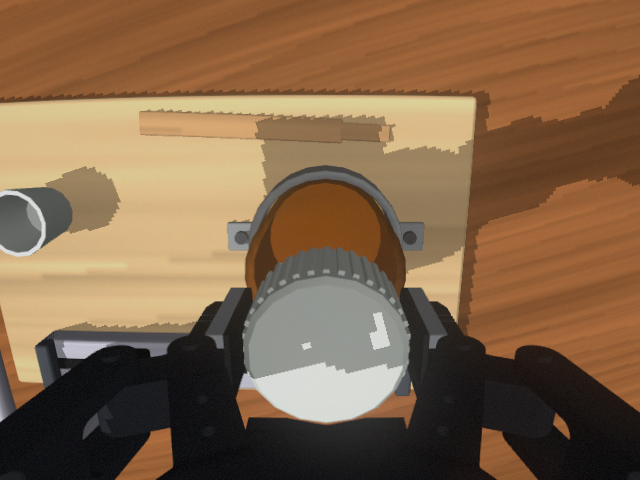

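The cap sits centred between the pads at about (327,345). Now I'll press.

Emit:
drive_tool --motion '[[[45,0,0,0.07,0],[45,0,0,0.14,0],[45,0,0,0.2,0],[45,0,0,0.2,0],[45,0,0,0.2,0]]]'

```text
t: 8.15
tcp_pos: [0.5795, -0.0934, 0.125]
tool_rot: [0.991, -0.135, 0.001, 0.0]
force: [-0.8, 0.8, 10.1]
finger_gap: 0.619
gripper_force: 62.2
```

Emit:
drive_tool --motion '[[[45,0,0,0,-0.5],[45,0,0,0,-1.3],[45,0,0,0,-2.1],[45,0,0,0,-2.9],[45,0,0,0,-3.7],[45,0,0,0,-4.5],[45,0,0,0,-5.2],[45,0,0,0,-5.2]]]'

```text
t: 8.95
tcp_pos: [0.5799, -0.0926, 0.1252]
tool_rot: [0.974, 0.226, 0.002, 0.0]
force: [0.0, 3.6, 9.7]
finger_gap: 0.617
gripper_force: 62.3
```

Run:
```python
from h import *
s=manip.sense();print(s['force'],s['ft_torque'],s['finger_gap'],s['q'])
goto(.5795,-.0934,.125,-.27+1.35)
```

```text
[0.01274239 3.64267038 9.72487991] [0.59043364 0.14195541 0.00712961] 0.6165097250553595 [-0.34938428  0.61511613  1.62524984  0.0019442   0.89806768  0.76458823]
pos [ 0.5799 -0.0926  0.1252] yaw 0.456 units [-0.02  0.02  0.01] turn -4.47
```

Emit:
drive_tool --motion '[[[45,0,0,0,-0.5],[45,0,0,0,-1.3],[45,0,0,0,-2.1],[45,0,0,0,-2.9],[45,0,0,0,-3.7],[45,0,0,0,-4.4],[45,0,0,0,-4.4],[45,0,0,0,-4.4]]]'

```text
t: 9.75
tcp_pos: [0.5786, -0.0913, 0.1248]
tool_rot: [0.861, 0.509, 0.001, -0.001]
force: [-1.7, 7.4, 10.1]
finger_gap: 0.62
gripper_force: 62.3
```

Run:
```python
from h import *
s=manip.sense();print(s['force'],s['ft_torque'],s['finger_gap'])
im=np.hstack([cv2.resize(manip.snapshot('wrist')[:,:,::-1],(400,300)),cv2.resize(manip.snapshot('scene')[190:350,260:473,::-1],(400,300))])
cv2.imwrite('pics/w3.png',im)
goto(.5795,-.0934,.125,-.27+1.35)
```

```text
[-1.66060088  7.37977912 10.14020234] [0.9519316  0.39245512 0.06609092] 0.6204967008889627
pos [ 0.5785 -0.0914  0.1248] yaw 1.069 units [-0.04  0.06 -0.01] turn -0.08
```

View pics/w3.png

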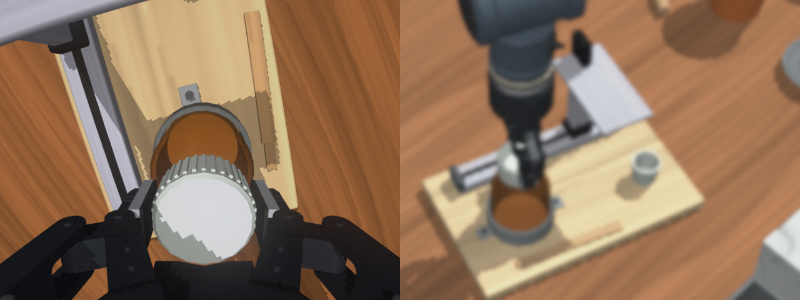

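Pads and cap turned together, the guard is still at the open end, and nothing else has moved. Lifting.

Emit:
drive_tool --motion '[[[45,0,0,-0.1,0],[45,0,0,-0.25,0],[45,0,0,-0.4,0],[45,0,0,-0.6,0],[45,0,0,-0.9,0],[45,0,0,-1.1,0]]]'

```text
t: 10.45
tcp_pos: [0.5784, -0.0932, 0.1563]
tool_rot: [0.86, 0.51, -0.0, 0.0]
force: [0.6, -0.6, -0.9]
finger_gap: 0.619
gripper_force: 63.8
```

Emit:
drive_tool --motion '[[[45,0,0,-0.4,0],[45,0,0,-0.9,0],[45,0,0,-1.5,0],[45,0,0,-2.0,0],[45,0,0,-2.3,0],[45,0,0,-2.4,0],[45,0,0,-2.4,0],[45,0,0,-2.4,0],[45,0,0,-2.4,0]]]'

```text
t: 11.35
tcp_pos: [0.578, -0.093, 0.2274]
tool_rot: [0.861, 0.509, -0.001, -0.001]
force: [-0.4, -0.0, -0.4]
finger_gap: 0.617
gripper_force: 63.8
```

Run:
```python
from h import *
s=manip.sense();print(s['tcp_pos'],s['qd'].round(3),s['force'],s['gripper_force'],s['finger_gap'])
im=np.hstack([cv2.resize(manip.snapshot('side')[150:310,210:423,::-1],(400,300)),cv2.resize(manip.snapshot('scene')[190:350,230:443,::-1],(400,300))])
cv2.imwrite('pics/f.png',im)
```

```text
[ 0.57803696 -0.09301902  0.22744097] [-0.001  0.001 -0.003 -0.001  0.     0.   ] [-0.44564698 -0.00764133 -0.40388951] 63.78679823130369 0.6174016432854426
```

View pics/f.png

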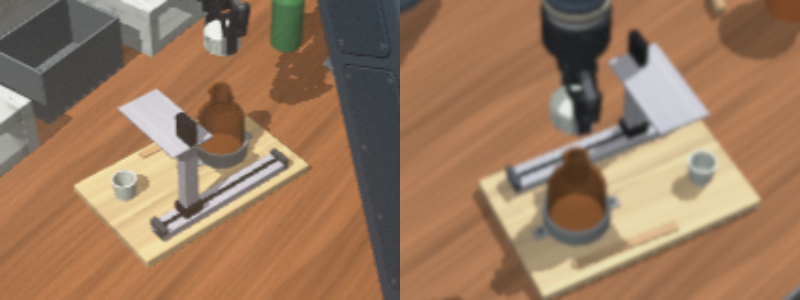

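The bottle is open, the cap is held above it, and the guard is at the far end of its track. Handing in.

```bash
python3 -c "
from station import manip
print(manip.sign_off())"
```

```text
the job is handed in; nothing more can be done
None
```

The job is handed in, with no verdict returned: the guard is at its end stop, and the cap was pressed, turned about 1.34 rad and lifted off, and is held level about 80 mm above the open bottle with nothing else seen to have moved.

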